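# Load a bush on the roundness tester and hold the gap sensor over it

## Task

Fit the brass bush over the steel spigot at the centre of the round turntable and slide it fully home, lowering it rather than letting it drop, and let go of it. Then pick up the orange-and-white gap sensor by its stem, carry it over the top of the steel straight edge and hold it still and upright, its orange face centred over the bush and about 6 mm above it, never touching the bush: finish there, still holding the sensor. Do not touch the straight edge, and leave the dark steel bush, the jar and the ring gauge where they are.

Things in the scene. Friction and masses are not known exactly. Their poses are not given: they have to be found in the camera images.
- brass_bush: Brass-coloured plain bush (a short tube), 44 mm outside diameter, 24 mm bore right through, 45 mm long, about 0.4 kg, standing upright on the blue staging plate. Origin: centre of its underside; z up along its bore.
- bush_top (a point): Centre of the brass bush's upper end (45 mm above its origin, on its axis); axes as the bush.
- turntable: Fixed round turntable (it does not turn), 170 mm across, its bare-metal face 50 mm above the work surface. At its centre a dark boss, 56 mm across, rises to 56 mm, and on that stands the bright steel spigot. Origin: centre of its underside, z up. It may be on either side of the straight edge.
- spigot_seat (a point): Point on the spigot's axis, level with the top of the dark boss, where the centre of a bush's underside comes to rest: 56 mm above the work surface. The spigot is 22 mm in diameter and stands 31 mm above this point, its last 7 mm tapering to 13 mm. z up.
- sensor: Cordless gap sensor, upright: a round orange head 40 mm in diameter and 14 mm high, and above it a white square stem, 24 mm by 24 mm, from 14 to 80 mm above the underside, with a green dot on top; about 0.16 kg. Origin: centre of the underside of the head, which is the sensing face; z up the stem, x and y square to the stem's flat sides. It stands on the blue staging plate.
- staging: Fixed blue plate, 200 mm (its x) by 220 mm (its y), 8 mm thick, on which the sensor and the two bushes stand at least 90 mm apart, centre to centre, in any order. Origin: centre of its underside. It lies on the other side of the straight edge from the turntable.
- edge_top (a point): Middle of the top of the fixed steel straight edge, a bar standing on edge between the staging plate and the turntable: 400 mm long (its x), 12 mm thick (its y), top painted yellow, 95 mm above the work surface, on two yellow feet 50 mm wide and 20 mm high. z up.
- steel_bush: Dark steel bush of the same size as the brass one, a bystander on the staging plate. Origin: centre of its underside, z up.
- jar: Jar with a blue cap, 52 mm in diameter, 70 mm high, a bystander at the far side. Origin: centre of its underside.
- ring_gauge: Steel ring gauge lying flat, 72 mm outside diameter, 40 mm bore, 22 mm high, a bystander at the far side. Origin: centre of its underside.
- straight_edge: The same straight edge; origin: centre of its underside, 95 mm below point edge_top, same axes.

How it is judged (in metres and radians):
On the way, in this order (a step that is already met when the one before it is completed fails the run):
1. the brass bush is fully home on the spigot and let go (z of brass_bush in the frame of spigot_seat below 0.003 m and horizontal distance between brass_bush and spigot_seat below 0.003 m and angle between brass_bush's own z axis and vertical below 0.05 rad and contact force between brass_bush and the fingers below 0.1 N), for 0.2 s.
2. the sensor is carried over the top of the straight edge, in the fingers (z of sensor in the frame of edge_top above 0.002 m and y of sensor in the frame of edge_top between -0.05 and 0.05 m and x of sensor in the frame of edge_top between -0.2 and 0.2 m and contact force between sensor and the fingers above 0.5 N), for 0.02 s.
At the end, for the whole second after the job is handed in: The brass bush is fully home on the spigot (within 3 mm of its seat, upright) and untouched by the fingers; the sensor is held in the fingers, still, upright within 0.08 rad, its face 1.5 to 11 mm above the bush's upper end and its axis within 5 mm of the bush's, with no contact between them (all of step 1 and z of sensor in the frame of bush_top between 0.0015 and 0.011 m and horizontal distance between sensor and bush_top below 0.005 m and angle between sensor's own z axis and vertical below 0.08 rad and linear speed of sensor below 0.02 m/s and contact force between sensor and the fingers above 0.5 N and contact force between sensor and brass_bush below 0.05 N); the arm keeps its last pose, push and grip.
It fails at once if the sensor touches the bush that is on the spigot (over 0.5 N) (contact force between sensor and brass_bush above 0.5 N).
It fails at once if the bush is let go above the spigot, more than 15 mm from home (horizontal distance between brass_bush and spigot_seat below 0.03 m and z of brass_bush in the frame of spigot_seat above 0.015 m and contact force between brass_bush and the fingers below 0.05 N).
It fails at once if the straight edge is touched (over 1 N) by the robot, the bush or the sensor (contact force between straight_edge and the arm above 1 N or contact force between straight_edge and the fingers above 1 N or contact force between straight_edge and sensor above 1 N or contact force between straight_edge and brass_bush above 1 N).
It fails at once if the steel bush, the jar or the ring gauge is moved by more than 15 mm or tipped over (distance of any of steel_bush, jar, ring_gauge from where it was at the start of the episode above 0.015 m or angle between any of steel_bush, jar, ring_gauge's own z axis and vertical above 0.5 rad).
It also fails if it takes over 67 s, if anything falls off the work surface, if the arm or the gripper's body presses on something with over 40 N, if the wrist force passes 120 N, or if a joint passes its speed limit or range.

## Robot

A 6-joint arm with a two-finger parallel gripper is mounted at the origin on the work surface. World frame = base frame: x ahead of the robot, y to its left, z up, the work surface at z = 0. Lengths are in m, angles in degrees, forces in N, time in s.
With the tool pointing down it reaches from about 0.4 to 0.825 m from the base axis. Payload 7 kg.
Tool frame: the origin (TCP) lies between the finger pads; the fingertips stand 25 mm ahead of it and the grasp point (between the pads) lies 6 mm ahead of it; z points along the fingers, y is the line along which they close (so a half turn about z gives the same grasp; the last joint's range is limited). The gripper opens to 88 mm and grips with 3 to 60 N. Pads are 19 mm wide; open, the fingers measure 130 mm over their backs; the gripper's body (78 mm by 193 mm) begins 47 mm behind the grasp point.
Start: joints at [83.887, 20.546, 0.682, 0, -70.136, -16.507], TCP at [0.26, 0.623, 0.252] pointing down, gripper open.
Joint ranges: [-176.03, 176.03], [-82.01, 121.73], [-58.28, 71.71], [-173.87, 95.51], [-174.79, -0.11], [-173.66, 173.66]. Speed limits (degrees/s): [136.94, 136.94, 172.46, 180, 180, 180].

## Interface

Orientations are given as [roll, pitch, yaw] about the fixed x, y, z axes, in that order (R = Rz(yaw) Ry(pitch) Rx(roll)).
In Python, from plant import ctrl, cams, workorder gives the robot as it stands (ctrl), with the cameras (cams) and the job (workorder).
- The arm moves only by the tool hand_motion, called after "Emit:" as a command line: name --argument value ..., lists and objects as JSON in quotes. Schema: {"type":"object","properties":{"deltas":{"type":"object","properties":{"offsets":{"type":"array","items":{"type":"array","items":{"type":"number"},"minItems":5,"maxItems":5},"minItems":1,"maxItems":8}},"additionalProperties":false,"required":["offsets"]},"only":{"type":"string"},"quiet":{"type":"boolean"},"lines":{"type":"string"}},"required":["deltas"],"additionalProperties":false}. deltas is an object whose key "offsets" holds a list of rows, 1 to 8 of them, each of 5 numbers: dx, dy, dz in parts of the range, where 1.0 means 50 cm, then a turn about the tool's z in normalised numbers (1 is 60 degrees), then the finger opening in m; each row is the pose to reach, as a shift and turn from the pose commanded when the call began, along the tool's axes at that moment; what a row does not reach only later rows make up. A row lasts 1/8 s, in which the tool goes at most 0.0625 m and 10.7 degrees, less where a joint would pass 70% of its speed; a pose out of reach is approached as far as the arm can. The fingers move at their own pace and stop on an object; the grip force is fixed at half the most. Time passes only in rows, so rows that do not move let the fingers close. The tool returns the time, the measured TCP pose, the force, the opening and the grip force at its end. only (a regular expression) keeps the lines of the reply that match it, lines (a string "A,B") keeps lines A to B, and quiet returns only ok. Input that does not fit is refused with a message, and nothing moves.
- ctrl.get_obs(): the state, without advancing time (a new reading comes with each control period).
- cams.snapshot(name): name is "scene" or "side" or "wrist"; returns a dict with "frame" (480x640x3 uint8, red, green, blue), "z_map" (480x640 float32, m along the optical axis (not along the pixel's ray), 0 where there is no reading), "fovy" (degrees; the focal length in pixels is half the picture's height over the tangent of half this angle, whatever the lens; pixels are square), "cx", "cy" (the principal point, pixels), "k1" (the pictures are not rectified: a ray, as slopes to the right and down, at radius r is drawn at 1 + k1 r^2 times it, then the intrinsics apply), "R" (3x3) and "t" (3): a world point X has camera coordinates R X + t; the wrist camera has in their place "T_tool_cam" (4x4, takes a point from camera to tool coordinates, whose origin is the TCP and whose axes are the flange's). Camera axes: x right, y down, z forward; pixel columns grow to the right and rows downward; lengths in m; the calibration is good to about 2 mm. A picture is of the moment at which its call begins: read the wrist's pose just before it.
- workorder.close_job(): hands the job in; it is judged then, once.
The state is a dict: "clock": time; "joint_pos": joint angles; "qvel": joint speeds; "tau": joint torques, N m; "tool_pos": TCP position; "orientation": TCP orientation; "force": force on the tool from outside, world axes, zero at the start; "moment": the same for the moment, N m; "opening": finger opening in m; "gripper_force": force on a finger pad.
Only numpy, scipy, OpenCV 4.12 (cv2) and the standard library are available. Lean on these libraries where they do the work, as an engineer would, in place of code of your own. Each camera call takes 0.05 s, during which the arm holds its last target. There are 200 camera calls.

## Working session

There is one attempt and no reset: what is moved stays moved. The work goes in short steps, Python scripts to look and compute and a tool call to move; the robot and the scene stay as the last step left them, time stands still between calls to the robot, and variables do not carry over. Pictures are saved under pics/ and viewed, at most 10 in all, crops included, and the job is handed in when it is done.

```bash
ls; mkdir -p pics
```

Run:
```python
from plant import ctrl, cams, workorder
import cv2,numpy as np
o=ctrl.get_obs();print(o)
for n in("scene","side"):
    s=cams.snapshot(n);cv2.imwrite(f"pics/{n}0.png",s["frame"][:,:,::-1]);np.savez(f"pics/{n}0.npz",**s)
    print({k:v for k,v in s.items() if k not in("frame","z_map")})
```

```text
pics
plant.py
{'clock': 0.0, 'joint_pos': array([ 8.38879993e+01,  2.05922847e+01,  6.32772396e-01, -2.18189453e-02,
       -7.01364943e+01, -1.65066740e+01]), 'qvel': array([-0.0668746 ,  0.06704602,  0.03050941,  0.00047968,  0.04740251,
        0.01702609]), 'tau': array([-1.04899147e-03, -5.82726359e+01,  2.93049645e+01,  6.99740946e+00,
        6.91365130e-03, -1.60767645e-04]), 'tool_pos': array([0.25944276, 0.6226449 , 0.25060012]), 'orientation': array([ 1.79902122e+02, -7.61529037e-03, -2.26260990e+01]), 'force': array([ 0.05326596,  0.93732784, -0.41165247]), 'moment': array([-0.01957811, -0.00969897,  0.00855812]), 'gripper_force': 0.0, 'opening': 0.08785278313505009}
{'fovy': 57.41044164147212, 'cx': 316.14724583375676, 'cy': 240.2682048609141, 'k1': 0.02087984840017463, 'R': array([[ 0.48058845,  0.87682665,  0.01448332],
       [ 0.73789212, -0.39540376, -0.54696534],
       [-0.47386703,  0.27355236, -0.83702996]]), 't': array([-0.30675325, -0.40969184,  1.1570279 ])}
{'fovy': 56.71770037596241, 'cx': 326.5399370447995, 'cy': 245.9987516173264, 'k1': -0.02829854111739496, 'R': array([[-0.98934074, -0.14457532,  0.01740314],
       [-0.12017749,  0.74314854, -0.65824586],
       [ 0.08223299, -0.65332092, -0.75260183]]), 't': array([0.60591742, 0.11057048, 0.82942973])}
```

View pics/scene0.png

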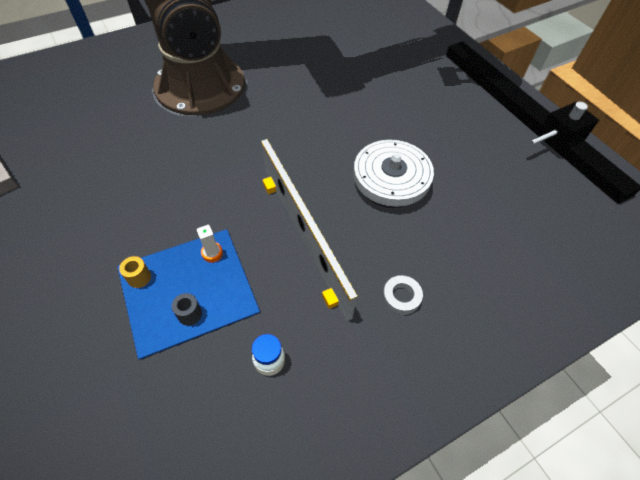

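View pics/side0.png

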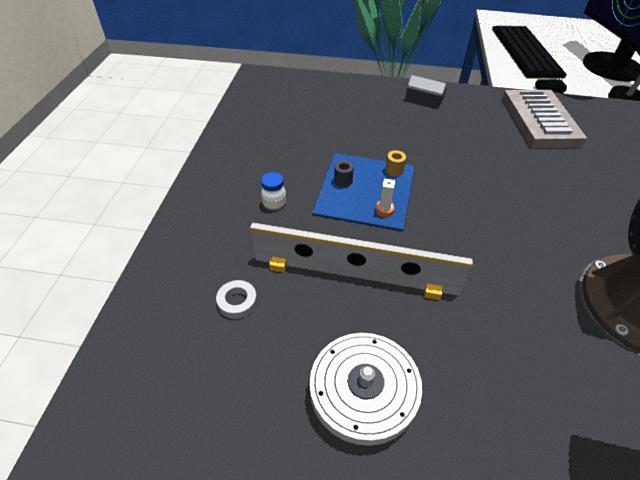

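The scene view shows the brass bush top at about (134,266), the sensor dot at (205,231), the steel bush at (186,303), the spigot at (396,160) and the edge's top from (265,142) to (353,296). In the side view they are at (396,157), (388,184), (343,168), (367,370), and (252,227) to (471,262). Next I'll enlarge these.

Create h.py:
```python
import numpy as np,cv2
def K(s):
    f=240/np.tan(np.radians(s["fovy"])/2);return np.array([[f,0,s["cx"]],[0,f,s["cy"]],[0,0,1.]])
def pose(s,obs=None):
    """R,t world->cam"""
    if "R" in s: return np.array(s["R"]),np.array(s["t"])
    from scipy.spatial.transform import Rotation as Ro
    W=np.eye(4);W[:3,:3]=Ro.from_euler("xyz",obs["orientation"],degrees=True).as_matrix();W[:3,3]=obs["tool_pos"]
    C=np.linalg.inv(W@s["T_tool_cam"]);return C[:3,:3],C[:3,3]
def und(s,px):
    return cv2.undistortPoints(np.array([[px]],float),K(s),np.array([float(s["k1"]),0,0,0])).ravel()
def tri(views):
    """views: (s,obs,px) -> point, residual miss per ray"""
    A=np.zeros((3,3));b=np.zeros(3);L=[]
    for s,o,px in views:
        R,t=pose(s,o);d=R.T@np.append(und(s,px),1);d/=np.linalg.norm(d);c=-R.T@t
        P=np.eye(3)-np.outer(d,d);A+=P;b+=P@c;L.append((P,c))
    X=np.linalg.solve(A,b);return X,[round(1000*np.linalg.norm(P@(X-c)),1) for P,c in L]
def plane(s,o,px,z):
    R,t=pose(s,o);d=R.T@np.append(und(s,px),1);c=-R.T@t;return c+d*(z-c[2])/d[2]
def proj(s,o,X):
    R,t=pose(s,o);x=R@X+t
    return cv2.projectPoints(np.array([X],float),cv2.Rodrigues(R)[0],t,K(s),np.array([float(s["k1"]),0,0,0]))[0].ravel()
def crop(s,u,v,w,h,k):
    c=s["frame"][v:v+h,u:u+w,::-1];return cv2.resize(c,None,fx=k,fy=k,interpolation=cv2.INTER_CUBIC)
```

Run:
```python
from h import *
a=np.load("pics/scene0.npz");b=np.load("pics/side0.npz")
k=5
im=np.vstack([np.hstack([crop(a,110,215,120,60,k)[:300,:600],crop(a,376,135,40,60,k)]),np.hstack([crop(b,320,145,100,60,k),crop(b,340,345,60,60,k)])])
cv2.imwrite("pics/c1.png",im);print(im.shape)
A,B=tri([(a,None,(134,266)),(b,None,(396,157))]),tri([(a,None,(205,231)),(b,None,(388,184))])
print(A,B,tri([(a,None,(396,158)),(b,None,(367,369))]),tri([(a,None,(186,303)),(b,None,(343,168))]))
print(plane(a,None,(265,142),.095),plane(a,None,(353,296),.095),plane(b,None,(252,227),.095),plane(b,None,(471,262),.095))
```

```text
(600, 800, 3)
(array([ 0.49527602, -0.29967132,  0.05144388]), [np.float64(0.8), np.float64(0.8)]) (array([ 0.50978979, -0.1616142 ,  0.08609461]), [np.float64(0.2), np.float64(0.2)]) (array([0.51928737, 0.25100174, 0.08358271]), [np.float64(1.7), np.float64(1.7)]) (array([ 0.61071437, -0.24168795,  0.05069563]), [np.float64(0.6), np.float64(0.6)])
[0.36348006 0.02771756 0.095     ] [0.7526872  0.00495118 0.095     ] [0.75056999 0.00994361 0.095     ] [0.35688348 0.03035082 0.095     ]
```

View pics/c1.png

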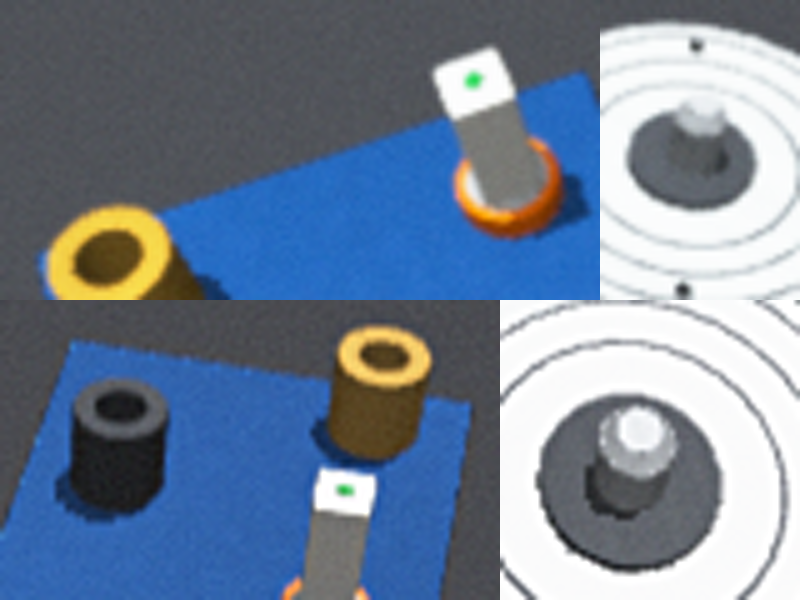

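Time: 67s. rows 1/8 s, 8 rows per call → moves ~0.5 m per call (1 s). Fine: cameras 0.05 s.

The crop gives refined positions. In the scene view, brass top (131.4,266.2), dot (204.4,230.6), spigot top (396.2,154.8). In the side view, (396.4,156), (388.6,182.6), (367,370.4). I also read the stem top's corners to get its yaw.

Run:
```python
from h import *
a=np.load("pics/scene0.npz");b=np.load("pics/side0.npz")
for n,p,q in(("brass",(131.4,266.2),(396.4,156)),("dot",(204.4,230.6),(388.6,182.6)),("spig",(396.2,154.8),(367,370.4))): print(n,*tri([(a,None,p),(b,None,q)]))
c=[plane(a,None,((x+.5)/5+109.5,(y+.5)/5+214.5),.088)[:2] for x,y in((433,72),(495,47),(517,98),(452,122))]
for i in range(4):
    d=c[(i+1)%4]-c[i];print(np.round(c[i],4),np.degrees(np.arctan2(d[1],d[0])),np.linalg.norm(d))
```

```text
brass [ 0.49420924 -0.30363804  0.05178148] [np.float64(0.3), np.float64(0.3)]
dot [ 0.50946211 -0.1626711   0.08849626] [np.float64(0.4), np.float64(0.4)]
spig [0.51744461 0.25402689 0.08802288] [np.float64(0.5), np.float64(0.5)]
[ 0.4993 -0.1743] 89.77860880576382 0.023820619685557147
[ 0.4994 -0.1505] -2.8178099911267216 0.024973803707269843
[ 0.5243 -0.1517] -92.84589316731909 0.024276615653192245
[ 0.5231 -0.1759] 176.0297344542996 0.023887649588437112
```

Units first: shifts go in shares of 50 cm and turns go in shares of 60 degrees. So 0.4 m / 0.5 = 0.8, 0.29 m / 0.5 = 0.58, -20 degrees / 60 = -0.3333.

Emit:
hand_motion --deltas '{"offsets":[[0.4, 0.29, 0, -0.1667, 0.088], [0.8, 0.58, 0, -0.3333, 0.088], [0.8, 0.58, 0, -0.3333, 0.088], [0.8, 0.58, 0, -0.3333, 0.088], [0.8, 0.58, 0, -0.3333, 0.088], [0.8, 0.58, 0, -0.3333, 0.088], [0.8, 0.58, 0, -0.3333, 0.088], [0.8, 0.58, 0, -0.3333, 0.088]]}'

```text
clock: 1.1
tool_pos: [0.5179, 0.1995, 0.2515]
orientation: [180.0, 0.0, -2.6]
force: [1.3, 0.8, 0.4]
opening: 0.0879
gripper_force: 0.0
```

Create w.py:
```python
import sys,pickle
from plant import ctrl, cams, workorder
from h import *
n=sys.argv[1];o=ctrl.get_obs();s=cams.snapshot("wrist");pickle.dump((s,o),open(f"pics/{n}.pkl","wb"));cv2.imwrite(f"pics/{n}.png",s["frame"][:,:,::-1])
print(o["clock"],o["tool_pos"],o["orientation"],o["opening"],o["force"],abs(o["qvel"]).max())
```

```bash
python3 w.py w1; python3 -c "
import pickle;s,o=pickle.load(open('pics/w1.pkl','rb'))
from h import *
print(s['fovy'],s['T_tool_cam'],proj(s,o,[.5174,.254,.087]))"
```

```text
1.1 [0.51790881 0.19946848 0.25150238] [ 1.79998370e+02  7.99160521e-03 -2.62926635e+00] 0.08789254411867002 [1.26265658 0.83997466 0.44013163] 48.577499285698174
63.0481233221637 [[-5.27348642e-04 -9.68486813e-01 -2.49064280e-01  6.73395916e-02]
 [ 9.99999319e-01 -2.51489067e-04 -1.13940240e-03 -8.96580817e-04]
 [ 1.04085925e-03 -2.49064712e-01  9.68486286e-01 -1.32892874e-01]
 [ 0.00000000e+00  0.00000000e+00  0.00000000e+00  1.00000000e+00]] [249.27460959 227.18655229]
```

View pics/w1.png

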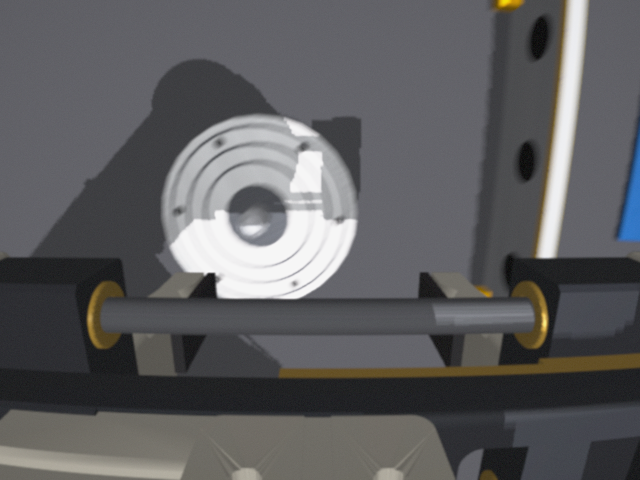

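The wrist view shows the turntable with the spigot near (255,215). It's blurred because the arm was still moving. I'll settle and take two sharp views.

Emit:
hand_motion --deltas '{"offsets":[[0, 0, 0, 0, 0.088], [0, 0, 0, 0, 0.088]]}'

```text
clock: 1.4
tool_pos: [0.517, 0.2019, 0.2513]
orientation: [180.0, 0.0, -2.6]
force: [-0.3, 0.1, 0.3]
opening: 0.0877
gripper_force: 0.0
```

```bash
python3 w.py w2
```

```text
1.4 [0.51702206 0.20185198 0.25134233] [ 1.79994952e+02  2.10676557e-02 -2.61342546e+00] 0.0876745280962041 [-0.29120792  0.13376823  0.31533667] 1.0885788133227707
```

Emit:
hand_motion --deltas '{"offsets":[[-0.12, -0.1, 0, 0, 0.088], [-0.12, -0.1, 0, 0, 0.088], [-0.12, -0.1, 0, 0, 0.088], [-0.12, -0.1, 0, 0, 0.088], [-0.12, -0.1, 0, 0, 0.088]]}'

```text
clock: 2.08
tool_pos: [0.46, 0.2539, 0.2514]
orientation: [180.0, 0.0, -2.6]
force: [0.3, 0.2, 0.3]
opening: 0.0876
gripper_force: 0.0
```

```bash
python3 w.py w3
python3 -c "
from h import *;import pickle
L=[pickle.load(open(f'pics/w{i}.pkl','rb')) for i in(2,3)];C=[]
for s,o in L:
    u,v=proj(s,o,[.5174,.254,.075]).round().astype(int);print(u-40,v-60);C.append(crop(s,u-40,v-60,80,120,5))
cv2.imwrite('pics/c2.png',np.hstack(C))"
```

```text
2.075 [0.46004794 0.25393818 0.25143642] [ 1.79983053e+02  4.34781547e-03 -2.64333976e+00] 0.08762811535809106 [0.30615164 0.21593526 0.32228046] 0.3956732932488446
215 163
275 88
```

View pics/c2.png

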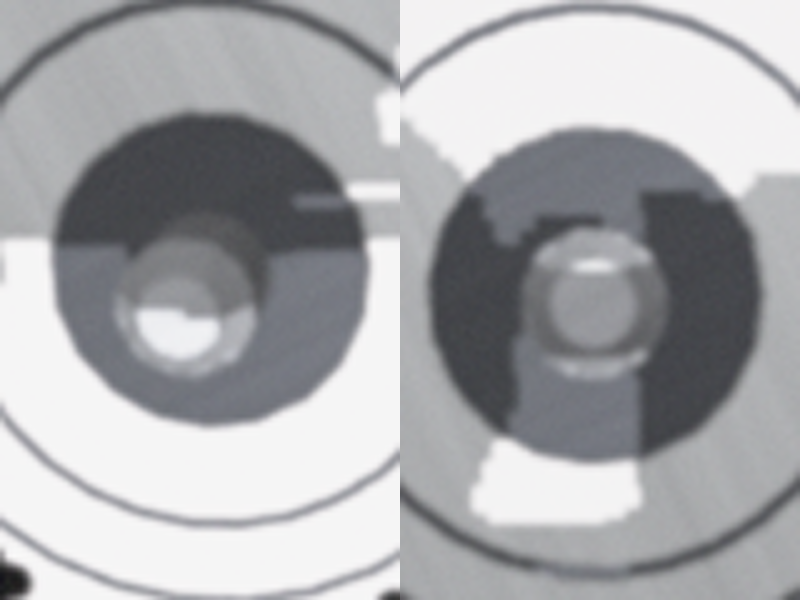

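Left crop: spigot top centre at wrist pixel (250.6,226.2), boss centre (256.6,216.4). Right crop: top (313.4,148.6), boss (313.8,146.7).

To row units: 0.5 m / 0.5 = 1, 0.06 m / 0.5 = 0.12.

```bash
python3 -c "
from h import *;import pickle
A,B=[pickle.load(open(f'pics/w{i}.pkl','rb')) for i in(2,3)]
for p,q in(((250.6,226.2),(313.4,148.6)),((256.6,216.4),(313.8,146.7))): print(tri([(*A,p),(*B,q)]))
print(plane(*A,(250.6,226.2),.087),plane(*B,(313.4,148.6),.087),plane(*A,(256.6,216.4),.056),plane(*B,(313.8,146.7),.056))
"
```

```text
(array([0.51734186, 0.25524707, 0.08722358]), [np.float64(0.1), np.float64(0.1)])
(array([0.51791347, 0.25543901, 0.05318612]), [np.float64(0.2), np.float64(0.2)])
[0.51723963 0.25523247 0.087     ] [0.51738586 0.2553063  0.087     ] [0.51860455 0.25510091 0.056     ] [0.51786814 0.25527163 0.056     ]
```

Emit:
hand_motion --deltas '{"offsets":[[0, 0.12, 0, 0, 0.088], [0.06, 1, 0, 0, 0.088], [0.06, 1, 0, 0, 0.088], [0.06, 1, 0, 0, 0.088], [0.06, 1, 0, 0, 0.088], [0.06, 1, 0, 0, 0.088], [0.06, 1, 0, 0, 0.088], [0.06, 1, 0, 0, 0.088]]}'

```text
clock: 3.12
tool_pos: [0.4663, -0.2459, 0.2517]
orientation: [180.0, -0.0, -2.7]
force: [1.7, 0.6, 0.5]
opening: 0.0875
gripper_force: 0.0
```

To row units: -0.06 m / 0.5 = -0.12, -0.03 m / 0.5 = -0.06.

Emit:
hand_motion --deltas '{"offsets":[[-0.06, -0.12, 0, 0, 0.088], [-0.06, -0.12, 0, 0, 0.088], [-0.06, -0.12, 0, 0, 0.088], [-0.06, -0.12, 0, 0, 0.088]]}'

```text
clock: 3.62
tool_pos: [0.4401, -0.1816, 0.2518]
orientation: [180.0, -0.0, -2.6]
force: [-0.0, 0.4, -0.1]
opening: 0.0878
gripper_force: 0.0
```

```bash
python3 w.py w4
```

```text
3.625 [ 0.44011647 -0.18162472  0.25183785] [ 1.79991291e+02 -3.74564716e-02 -2.55113652e+00] 0.08783427338845426 [-0.02011353  0.38994163 -0.14282174] 0.2789017300945296
```

Emit:
hand_motion --deltas '{"offsets":[[-0.06, 0.1, 0, 0, 0.088], [-0.06, 0.1, 0, 0, 0.088], [-0.06, 0.1, 0, 0, 0.088], [-0.06, 0.1, 0, 0, 0.088], [-0.06, 0.1, 0, 0, 0.088]]}'

```text
clock: 4.3
tool_pos: [0.4077, -0.2298, 0.2515]
orientation: [-180.0, 0.0, -2.5]
force: [0.2, -0.0, 0.2]
opening: 0.0878
gripper_force: 0.0
```

```bash
python3 w.py w5
python3 -c "
from h import *;import pickle
L=[pickle.load(open(f'pics/w{i}.pkl','rb')) for i in(4,5)];C=[];D=[]
for s,o in L:
    for X,l in(([.494,-.304,.053],C),([.5095,-.163,.088],D)):
        u,v=proj(s,o,X).round().astype(int);u-=50;v=max(v-37,0);print(u,v);l.append(crop(s,u,v,100,75,4))
cv2.imwrite('pics/c3.png',np.vstack([np.hstack(C),np.hstack(D)]))"
```

```text
4.3 [ 0.40771441 -0.22983336  0.25153867] [-1.79998909e+02  1.19169966e-03 -2.54694331e+00] 0.08775953343410645 [ 0.17594551 -0.03282579  0.20224217] 0.1315341995768507
411 109
239 96
355 71
171 54
```

View pics/c3.png

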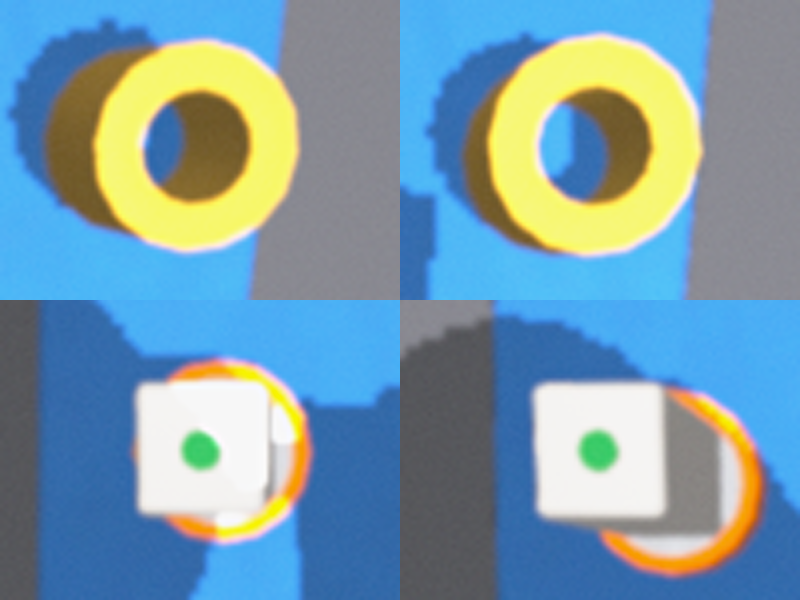

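Brass top centre is at (459.9,145.0) and (403.3,106.9) in the two wrist views. The green dot is at (288.9,133.4) and (220.1,91.4). The stem sides are parallel to the image axes to about 1°, so the present yaw suits the sensor grasp.

```bash
python3 -c "
from h import *;import pickle
A,B=[pickle.load(open(f'pics/w{i}.pkl','rb')) for i in(4,5)]
y=np.radians(B[1]['orientation'][2]);T=np.array([[np.cos(y),np.sin(y)],[np.sin(y),-np.cos(y)]])
for p,q,z in(((459.9,145.0),(403.3,106.9),.053),((288.9,133.4),(220.1,91.4),.088)):
    X,r=tri([(*A,p),(*B,q)]);X2=(plane(*A,p,z)+plane(*B,q,z))/2;print(X,r,plane(*A,p,z),plane(*B,q,z),T@(X2-B[1]['tool_pos'])[:2])
"
```

```text
[ 0.49466849 -0.30314148  0.05197384] [np.float64(0.1), np.float64(0.1)] [ 0.49475769 -0.30281062  0.053     ] [ 0.49455676 -0.30288575  0.053     ] [0.09010156 0.06907914]
[ 0.50949533 -0.16263539  0.08860636] [np.float64(0.0), np.float64(0.0)] [ 0.50950075 -0.16259294  0.088     ] [ 0.50956497 -0.16249266  0.088     ] [ 0.09872762 -0.07174869]
```

To row units: 0.14 m / 0.5 = 0.28, 0.09 m / 0.5 = 0.18.

Emit:
hand_motion --deltas '{"offsets":[[0.18, 0.138, 0.1, 0, 0.088], [0.18, 0.138, 0.1, 0, 0.088], [0.18, 0.138, 0.2, 0, 0.088], [0.18, 0.138, 0.28, 0, 0.088], [0.18, 0.138, 0.28, 0, 0.088], [0.18, 0.138, 0.28, 0, 0.088]]}'

```text
clock: 5.1
tool_pos: [0.4951, -0.3036, 0.1131]
orientation: [179.9, -0.1, -2.6]
force: [0.0, 0.3, 0.1]
opening: 0.0875
gripper_force: 0.0
```

To row units: 0.069 m / 0.5 = 0.138, 0.04 m / 0.5 = 0.08.

Emit:
hand_motion --deltas '{"offsets":[[0, -0.002, 0.08, 0, 0.088], [0, -0.002, 0.138, 0, 0.088], [0, -0.002, 0.138, 0, 0.088], [0, -0.002, 0.138, 0, 0.088]]}'

```text
clock: 5.6
tool_pos: [0.4957, -0.3029, 0.045]
orientation: [179.9, -0.2, -2.6]
force: [-0.1, 0.1, 0.2]
opening: 0.0875
gripper_force: 0.0
```

Emit:
hand_motion --deltas '{"offsets":[[0, 0, 0, 0, 0.04], [0, 0, 0, 0, 0.03], [0, 0, 0, 0, 0.03], [0, 0, 0, 0, 0.03], [0, 0, 0, 0, 0.03], [0, 0, 0, 0, 0.03], [0, 0, 0, 0, 0.03], [0, 0, 0, 0, 0.03]]}'

```text
clock: 6.6
tool_pos: [0.4941, -0.3026, 0.0426]
orientation: [180.0, -0.0, -2.6]
force: [-0.9, -2.3, 0.6]
opening: 0.044
gripper_force: 30.0
```

To row units: -0.24 m / 0.5 = -0.48, -0.14 m / 0.5 = -0.28.

Emit:
hand_motion --deltas '{"offsets":[[0, 0, -0.06, 0, 0.03], [0, 0, -0.16, 0, 0.03], [0, 0, -0.28, 0, 0.03], [0, -0.08, -0.28, 0, 0.03], [0, -0.18, -0.28, 0, 0.03], [0, -0.28, -0.28, 0, 0.03], [0, -0.38, -0.28, 0, 0.03], [0, -0.48, -0.28, 0, 0.03]]}'

```text
clock: 7.6
tool_pos: [0.5041, -0.0609, 0.1819]
orientation: [-180.0, 0.1, -2.6]
force: [0.6, 0.5, -3.9]
opening: 0.044
gripper_force: 30.0
```

Emit:
hand_motion --deltas '{"offsets":[[0, -0.1, 0, 0, 0.03], [0, -0.2, 0, 0, 0.03], [0, -0.3, 0, 0, 0.03], [0, -0.4, 0, 0, 0.03], [0, -0.48, 0, 0, 0.03], [0, -0.48, 0, 0, 0.03], [0, -0.48, 0, 0, 0.03], [0, -0.48, 0, 0, 0.03]]}'

```text
clock: 8.6
tool_pos: [0.5156, 0.1761, 0.1822]
orientation: [180.0, 0.0, -2.7]
force: [-0.1, -1.6, -3.2]
opening: 0.0438
gripper_force: 30.0
```

Emit:
hand_motion --deltas '{"offsets":[[-0.004, -0.08, 0, 0, 0.03], [-0.004, -0.158, 0, 0, 0.03], [-0.004, -0.158, 0.04, 0, 0.03], [-0.004, -0.158, 0.094, 0, 0.03], [-0.004, -0.158, 0.094, 0, 0.03], [-0.004, -0.158, 0.094, 0, 0.03]]}'

```text
clock: 9.35
tool_pos: [0.5182, 0.2558, 0.1365]
orientation: [-180.0, -0.1, -2.7]
force: [0.2, 0.5, -2.4]
opening: 0.0441
gripper_force: 30.0
```

Run:
```python
from plant import ctrl, cams, workorder
from h import *
import pickle
o=ctrl.get_obs();print(o["tool_pos"])
C=[]
for n in("scene","side"):
    s=cams.snapshot(n);pickle.dump((s,None),open(f"pics/{n}1.pkl","wb"))
    u,v=proj(s,None,[.5177,.2553,.10]).round().astype(int)-[40,55];print(u,v);C.append(crop(s,u,v,80,110,5))
cv2.imwrite("pics/c4.png",np.hstack(C))
```

```text
[0.51823414 0.25576375 0.13653982]
358 96
328 312
```

View pics/c4.png

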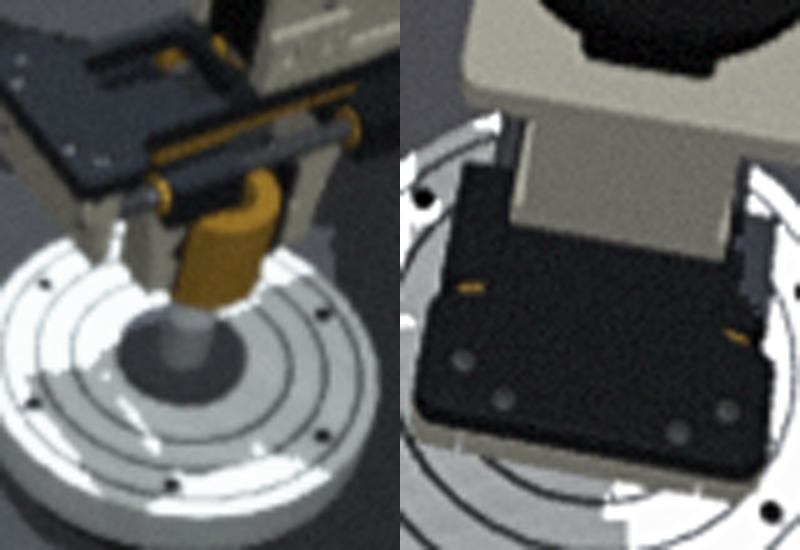

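The scene crop shows the bush held above the spigot, its lower end near (215,300) and the spigot under it at (190,330), consistent with being in line. The side view is blocked by the gripper. I'll lower in small steps and watch the force.

To row units: 0.021 m / 0.5 = 0.042, 0.018 m / 0.5 = 0.036.

Emit:
hand_motion --deltas '{"offsets":[[-0.002, 0, 0.01, 0, 0.03], [-0.002, 0, 0.02, 0, 0.03], [-0.002, 0, 0.028, 0, 0.03], [-0.002, 0, 0.036, 0, 0.03], [-0.002, 0, 0.042, 0, 0.03], [-0.002, 0, 0.042, 0, 0.03]]}'

```text
clock: 10.2
tool_pos: [0.5165, 0.2559, 0.1143]
orientation: [180.0, 0.0, -2.6]
force: [0.5, -0.9, -3.5]
opening: 0.0439
gripper_force: 30.0
```

Emit:
hand_motion --deltas '{"offsets":[[0.001, 0, 0.006, 0, 0.03], [0.001, 0, 0.012, 0, 0.03], [0.001, 0, 0.018, 0, 0.03], [0.001, 0, 0.024, 0, 0.03], [0.001, 0, 0.024, 0, 0.03]]}'

```text
clock: 10.82
tool_pos: [0.5168, 0.2555, 0.102]
orientation: [179.9, 0.0, -2.6]
force: [1.3, -5.3, -3.6]
opening: 0.044
gripper_force: 30.0
```

To row units: 0.0115 m / 0.5 = 0.023, 0.0007 m / 0.5 = 0.0014.

Emit:
hand_motion --deltas '{"offsets":[[0, 0.0014, 0.006, 0, 0.03], [0, 0.0014, 0.012, 0, 0.03], [0, 0.0014, 0.018, 0, 0.03], [0, 0.0014, 0.023, 0, 0.03], [0, 0.0014, 0.023, 0, 0.03]]}'

```text
clock: 11.45
tool_pos: [0.5169, 0.2554, 0.0907]
orientation: [180.0, 0.0, -2.6]
force: [0.4, -3.0, -4.5]
opening: 0.0441
gripper_force: 30.0
```

To row units: 0.002 m / 0.5 = 0.004, 0.001 m / 0.5 = 0.002.

Emit:
hand_motion --deltas '{"offsets":[[0, 0.001, 0.002, 0, 0.03], [0, 0.001, 0.004, 0, 0.03], [0, 0.001, 0.004, 0, 0.03]]}'

```text
clock: 11.82
tool_pos: [0.517, 0.2554, 0.0905]
orientation: [-179.9, -0.0, -2.6]
force: [-6.7, -2.1, 10.1]
opening: 0.044
gripper_force: 30.0
```

It's seated, with the boss pushing back at about 10 N. Now I'll release and raise the arm.

To row units: -0.0015 m / 0.5 = -0.003.

Emit:
hand_motion --deltas '{"offsets":[[0, 0, -0.003, 0, 0.05], [0, 0, -0.003, 0, 0.08], [0, 0, -0.003, 0, 0.088], [0, 0, -0.003, 0, 0.088], [0, 0, -0.003, 0, 0.088], [0, 0, -0.003, 0, 0.088]]}'

```text
clock: 12.58
tool_pos: [0.5171, 0.2549, 0.0905]
orientation: [180.0, 0.0, -2.6]
force: [1.1, -0.1, -0.1]
opening: 0.0867
gripper_force: 0.0
```

Emit:
hand_motion --deltas '{"offsets":[[0, 0, -0.06, 0, 0.088], [0, 0, -0.16, 0, 0.088], [0, 0, -0.24, 0, 0.088], [-0.1, 0, -0.3, 0, 0.088], [-0.12, 0, -0.32, 0, 0.088], [-0.12, 0, -0.32, 0, 0.088], [-0.12, 0, -0.32, 0, 0.088], [-0.12, 0, -0.32, 0, 0.088]]}'

```text
clock: 13.58
tool_pos: [0.4574, 0.2573, 0.2493]
orientation: [179.9, 0.1, -2.7]
force: [0.5, -0.7, 0.1]
opening: 0.0873
gripper_force: 0.0
```

```bash
python3 w.py w6
```

Run:
```python
from plant import ctrl, cams, workorder
from h import *
import pickle
C=[];L=[pickle.load(open('pics/w6.pkl','rb'))]+[(cams.snapshot(n),None) for n in("scene","side")]
pickle.dump(L,open('pics/L6.pkl','wb'))
for s,o in L:
    u,v=proj(s,o,[.5172,.2553,.09]).round().astype(int)-[26,40];v=max(v,0);print(u,v);C.append(crop(s,u,v,53,80,5))
cv2.imwrite("pics/c5.png",np.hstack(C))
```

```text
13.575 [0.45738256 0.25732308 0.24928535] [ 1.79895894e+02  7.91713725e-02 -2.65687570e+00] 0.08726856456866033 [ 0.52751532 -0.73793798  0.09786098] 0.1433621634274687
291 105
371 114
342 330
```

View pics/c5.png

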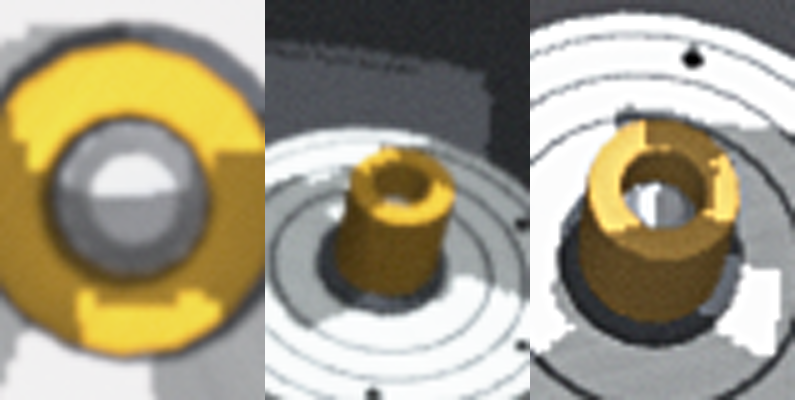

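The bush sits on the boss with the spigot showing centrally in its bore. Its top centre is at wrist pixel (316.8,144.1), scene (398.2,150.8) and side (368.3,367.4).

Run:
```python
from h import *
import pickle
L=pickle.load(open('pics/L6.pkl','rb'));P=[(316.8,144.1),(398.2,150.8),(368.3,367.4)]
print(tri([(*l,p) for l,p in zip(L[1:],P[1:])]),tri([(*l,p) for l,p in zip(L,P)]))
for l,p in zip(L,P): print(plane(*l,p,.101))
o=L[0][1];y=np.radians(o['orientation'][2]);T=np.array([[np.cos(y),np.sin(y)],[np.sin(y),-np.cos(y)]])
print(T@(np.array([.5095,-.1625])-o['tool_pos'][:2]))
```

```text
(array([0.51743865, 0.25553931, 0.09965395]), [np.float64(0.6), np.float64(0.6)]) (array([0.51766949, 0.25559461, 0.09977377]), [np.float64(0.4), np.float64(0.4), np.float64(0.8)])
[0.51806516 0.25572774 0.101     ]
[0.51904746 0.2547388  0.101     ]
[0.51700125 0.25584717 0.101     ]
[0.07152215 0.4169559 ]
```

To row units: 0.417 m / 0.5 = 0.834, 0.0715 m / 0.5 = 0.143.

Emit:
hand_motion --deltas '{"offsets":[[0, 0.12, 0, 0, 0.088], [0.02, 0.24, 0, 0, 0.088], [0.06, 0.36, 0, 0, 0.088], [0.1, 0.48, 0, 0, 0.088], [0.143, 0.6, 0, 0, 0.088], [0.143, 0.72, 0, 0, 0.088], [0.143, 0.834, 0, 0, 0.088], [0.143, 0.834, 0, 0, 0.088]]}'

```text
clock: 14.72
tool_pos: [0.5088, -0.1658, 0.2498]
orientation: [180.0, 0.1, -2.9]
force: [-0.1, 0.1, -0.1]
opening: 0.0875
gripper_force: 0.0
```

Emit:
hand_motion --deltas '{"offsets":[[0, 0, 0, 0, 0.088], [0, 0, 0.06, 0, 0.088], [0, 0, 0.16, 0, 0.088], [0, 0, 0.24, 0, 0.088], [0, 0, 0.24, 0, 0.088], [0, 0, 0.24, 0, 0.088]]}'

```text
clock: 15.48
tool_pos: [0.5107, -0.1615, 0.132]
orientation: [180.0, -0.1, -2.5]
force: [0.8, 0.1, -0.4]
opening: 0.0874
gripper_force: 0.0
```

To row units: 0.058 m / 0.5 = 0.116, -0.001 m / 0.5 = -0.002.

Emit:
hand_motion --deltas '{"offsets":[[-0.002, 0.002, 0.06, 0, 0.088], [-0.002, 0.002, 0.116, 0, 0.088], [-0.002, 0.002, 0.116, 0, 0.088], [-0.002, 0.002, 0.116, 0, 0.088]]}'

```text
clock: 15.98
tool_pos: [0.5099, -0.1631, 0.0746]
orientation: [180.0, -0.2, -2.6]
force: [0.0, -0.6, 0.0]
opening: 0.0873
gripper_force: 0.0
```

Emit:
hand_motion --deltas '{"offsets":[[0, 0, 0, 0, 0.05], [0, 0, 0, 0, 0.03], [0, 0, 0, 0, 0.01], [0, 0, 0, 0, 0.01], [0, 0, 0, 0, 0.01], [0, 0, 0, 0, 0.01], [0, 0, 0, 0, 0.01], [0, 0, 0, 0, 0.01]]}'

```text
clock: 16.98
tool_pos: [0.5083, -0.1631, 0.0725]
orientation: [180.0, 0.0, -2.6]
force: [0.1, -0.6, -0.8]
opening: 0.024
gripper_force: 30.0
```

To row units: -0.23 m / 0.5 = -0.46, -0.18 m / 0.5 = -0.36.

Emit:
hand_motion --deltas '{"offsets":[[0, 0, -0.08, 0, 0.01], [0, 0, -0.18, 0, 0.01], [0, 0, -0.28, 0, 0.01], [0, -0.06, -0.32, 0, 0.01], [0, -0.16, -0.32, 0, 0.01], [0, -0.26, -0.32, 0, 0.01], [0, -0.36, -0.32, 0, 0.01], [0, -0.46, -0.32, 0, 0.01]]}'

```text
clock: 17.98
tool_pos: [0.5185, 0.0682, 0.2325]
orientation: [-180.0, 0.0, -2.6]
force: [0.3, -0.0, -1.7]
opening: 0.024
gripper_force: 30.0
```

Emit:
hand_motion --deltas '{"offsets":[[-0.02, -0.1, 0, 0, 0.01], [-0.02, -0.2, 0, 0, 0.01], [-0.02, -0.3, 0, 0, 0.01], [-0.02, -0.36, 0, 0, 0.01], [-0.02, -0.378, 0, 0, 0.01], [-0.02, -0.378, 0, 0, 0.01], [-0.02, -0.378, 0, 0, 0.01], [-0.02, -0.378, 0, 0, 0.01]]}'

```text
clock: 18.98
tool_pos: [0.5176, 0.2549, 0.2328]
orientation: [-180.0, -0.0, -2.7]
force: [-0.3, -0.1, -1.8]
opening: 0.0239
gripper_force: 30.0
```

To row units: 0.043 m / 0.5 = 0.086, -0.001 m / 0.5 = -0.002.

Emit:
hand_motion --deltas '{"offsets":[[-0.002, -0.001, 0.04, 0, 0.01], [-0.002, -0.001, 0.07, 0, 0.01], [-0.002, -0.001, 0.086, 0, 0.01], [-0.002, -0.001, 0.086, 0, 0.01], [-0.002, -0.001, 0.086, 0, 0.01]]}'

```text
clock: 19.6
tool_pos: [0.5169, 0.2566, 0.1901]
orientation: [-180.0, -0.0, -2.6]
force: [-0.3, -0.2, -0.4]
opening: 0.0238
gripper_force: 30.0
```

Run:
```python
from plant import ctrl, cams, workorder
from h import *
import pickle
o=ctrl.get_obs();print(o["tool_pos"])
C=[];L=[(cams.snapshot(n),None) for n in("scene","side")]
pickle.dump(L,open('pics/L7.pkl','wb'))
for s,_ in L:
    u,v=proj(s,None,[.5177,.2555,.12]).round().astype(int)-[40,50];print(u,v);C.append(crop(s,u,v,80,100,5))
cv2.imwrite("pics/c6.png",np.hstack(C))
```

```text
[0.51693576 0.2566042  0.19007776]
360 93
329 311
```

View pics/c6.png

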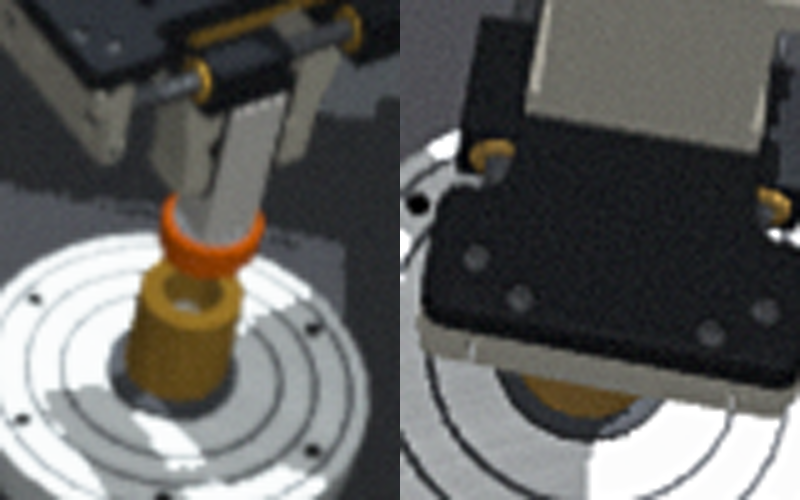

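The scene crop shows the sensor upright. Its orange head spans x 160–265 with its bottom at y≈280, above the bush, whose outer edges are at x≈138–243. I'll compare with the predicted outline.

Run:
```python
from h import *
import pickle
s=pickle.load(open('pics/L7.pkl','rb'))[0][0]
t=np.linspace(0,6.283,100)
def ext(c,r):
    p=np.array([proj(s,None,np.add(c,[r*np.cos(a),r*np.sin(a),0])) for a in t]);p=(p-[360,93]+.5)*5-.5;return p.min(0).round(),p.max(0).round()
print(ext([.5181,.2566,.1256],.02),ext([.5181,.2566,.1396],.02),ext([.5177,.2555,.101],.022),ext([.5177,.2555,.056],.022))
```

```text
(array([156., 208.]), array([257., 280.])) (array([161., 182.]), array([264., 254.])) (array([139., 250.]), array([247., 328.])) (array([123., 326.]), array([226., 403.]))
```

The prediction agrees to about 1 px. I'll lower to a 6 mm gap.

To row units: 0.018 m / 0.5 = 0.036, 0.001 m / 0.5 = 0.002.

Emit:
hand_motion --deltas '{"offsets":[[0, 0.002, 0.01, 0, 0.01], [0, 0.002, 0.02, 0, 0.01], [0, 0.002, 0.028, 0, 0.01], [0, 0.002, 0.034, 0, 0.01], [0, 0.002, 0.036, 0, 0.01], [0, 0.002, 0.036, 0, 0.01], [0, 0.002, 0.036, 0, 0.01], [0, 0.002, 0.036, 0, 0.01]]}'

```text
clock: 20.7
tool_pos: [0.5166, 0.2555, 0.1717]
orientation: [-180.0, -0.0, -2.6]
force: [0.7, 0.3, -1.1]
opening: 0.0238
gripper_force: 30.0
```

Run:
```python
from plant import ctrl, cams, workorder
from h import *
print(ctrl.get_obs()["tool_pos"]);s=cams.snapshot("scene")
cv2.imwrite("pics/c7.png",crop(s,360,93,80,100,6))
```

```text
[0.51658758 0.2554845  0.17171135]
```

View pics/c7.png

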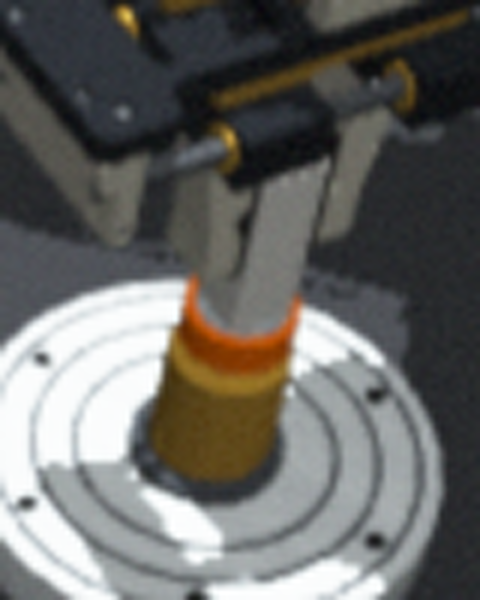

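The head (bottom edge at y≈372) sits centred over the bush, with the bush's front rim visible below it, and no contact force shows. I'll hand it in.

```bash
python3 -c "
from plant import ctrl, cams, workorder
print(workorder.close_job())"
```

```text
the job is handed in; nothing more can be done
None
```

I handed the job in at about 21 s of the 67 s allowed, and it returned no verdict: the brass bush is fully home on the spigot and let go, and the sensor is held upright and centred about 6 mm above it, by my measurements.

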